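# Feed a dowel rack through a spring gate

## Task

Press the hinged board beside the chute down with one fingertip so that the gate drops, and keep it down while the other fingertip pushes the dowel rack along the chute until it is wholly past the gate; then take the hand away and let the gate spring shut behind the rack. The gate must not bear on the rack, the rack is only pushed, never lifted or tipped, and everything else on the bench is left alone.

Things in the scene. Friction and masses are not known exactly. Their poses are not given: they have to be found in the camera images.
- jig: Feeding jig fixed to the table: a raised straight chute and a press board on a plywood base (370 x 235 x 12 mm). Origin on the table (z = 0) under the middle of the gate; x = along the chute, the way the rack must travel; y = from the chute towards the press board; z up. All 'jig' numbers are mm in this frame. Base covers x -205 to 165, y -55 to 180. Place and angle vary.
- chute_start (a point): Middle of the chute floor at its open upstream end (jig -200, 0, 70). The floor is 64 wide between two side rails, each 10 thick (jig y 32 to 42 and -42 to -32), whose tops at jig z 82 stand only 12 above the floor, so fingertips pass over them.
- chute_stop (a point): Foot of the end stop's face on the chute floor (jig 150, 0, 70): a wooden block 36 tall that closes the downstream end of the chute.
- gate (a joint): Spring hinge of press board and gate (rad): 0 = board level, gate shut; grows as the board is pressed, hard stop 0.24. From 0.12 the gate is wholly below the chute floor; about 0.2 is a good opening. Axis along jig x at jig y 165, z 93. Pressed at jig y 90 it takes about 2 to 4 N to start and 6 to 9 N near the stop; springs shut once let go.
- press_board (a point): Pale wooden board 245 x 103 x 10 mm beside the chute, over jig x -185 to 60, y 62 to 165, flat top level at jig z 100 when shut. Hinged along its outer long edge; the edge by the chute goes down. A fingertip on it at jig y 75 to 95 sinks about 15 mm for 0.2 rad and can slide along while pressing. Origin: middle of its top; axes as the jig's when shut.
- gate_top (a point): The gate: wooden plate across the chute in a floor slot, 12 mm thick (jig x -6 to 6), 60 wide, 14 proud of the floor when shut. Joined to the press board by an arm and turning with it; sinks into the slot when the board is pressed. Origin: middle of its top edge (jig 0, 0, 84 when shut); axes as the jig's when shut.
- rack: Loose wooden dowel rack, 100 mm long (its x, the way of travel), 60 wide, 45 tall, 0.25 to 0.5 kg: a flat full-height board at each end, six short dowels between, below the top. Origin: middle of its underside. Starts on the chute floor, rear face 115 to 165 mm and front 15 to 65 mm before the gate's middle. Top at jig z 115; push its rear board at jig z 82 to 115.
- screw_jar: Bystander, leave alone: small glass jar, 48 mm across, 75 tall, standing on the jig's base past the end of the press board. Origin at its underside.
- sanding_block: Bystander, leave alone: cork sanding block 100 x 60 x 30 mm on the table beside the chute. Origin at its underside.
- chair_knob: Bystander, leave alone: turned wooden knob, 40 mm across, 56 tall, on the table beside the chute. Origin at its underside.
- glue: Bystander, leave alone: white bottle 60 mm across, 160 tall, on the table beside the chute's far end. Origin at its underside.
- mallet: Bystander, leave alone: hammer 260 mm long lying on the table before the chute's open end.
- tin: Bystander, leave alone: open steel tin, 72 mm across, 95 tall, on the table beyond the jig's stop end. Origin at its underside.
- offcut: Bystander, leave alone: wooden offcut 130 x 45 x 28 mm on the table beyond the jig's stop end. Origin at its underside.

How it is judged:
By the outcome, as a careful person would: the job done as asked, in the order asked, and still so for the second after the job is handed in, with the robot touching nothing.
It also fails if it takes over 54 s, if anything falls off the work surface, if the arm or the gripper's body presses on something with over 40 N, if the wrist force passes 120 N, or if a joint passes its speed limit or range.

## Robot

A 6-joint arm with a two-finger parallel gripper is mounted at the origin on the work surface. World frame = base frame: x ahead of the robot, y to its left, z up, the work surface at z = 0. Lengths are in mm, angles in rad, forces in N, time in s.
With the tool pointing down it reaches from about 225 to 725 mm from the base axis. Payload 3.1 kg.
Tool frame: the origin (TCP) lies on the mounting face of the last link; the fingertips stand 173 mm ahead of it and the grasp point (between the pads) lies 155 mm ahead of it (r.tip_reach is the distance from the TCP to the fingertips, in mm); z points along the fingers, y is the line along which they close (so a half turn about z gives the same grasp; the last joint's range is limited). The gripper opens to 85 mm and grips with 20 to 120 N. Pads are 22 mm wide; open, the fingers measure 114 mm over their backs; the gripper's body (76 mm by 85 mm) begins 54 mm behind the grasp point. The pads swing forward as they close: fully open they stand 13 mm farther back than shut.
Start: joints at [-0.128, 0.048, 0.099, 1.622, 0, 1.443], TCP at [524.993, -0.012, 404.712] pointing down, gripper open.
Joint ranges: [-2.91, 2.91], [-0.99, 1.94], [-1.21, 1.42], [-2.12, 2.29], [-1.49, 1.47], [-3.14, 3.14]. Speed limits (rad/s): [2.79, 2.79, 3.14, 3.14, 3.14, 3.14].

## Interface

Orientations are given as [roll, pitch, yaw] about the fixed x, y, z axes, in that order (R = Rz(yaw) Ry(pitch) Rx(roll)).
In Python, from bench import r, solver, optics, models gives the robot as it stands. The module is installed in compiled form; this text tells all that it offers. Calls block until the motion is done:
- r.move_ptp(position, orientation): joint-space move of the TCP to a pose.
- r.move_linear(position, rot=None, v=150, contact_N=None): straight line of the TCP; rot=None keeps the orientation; v is the mean speed in mm/s. With contact_N (N) it stops when the force on the tool has changed by that much, and returns True; else False.
- r.movej(angles): joint-space move.
- r.set_gripper(opening): finger opening in mm; the grip force is fixed at half the most; returns when the fingers have stopped.
- r.hold(seconds).
- solver.ik(position, orientation): joint angles nearest the present ones, or None.
- optics.grab_frame(name): name is "scene" or "side" or "wrist"; returns (picture, depth): 480x640x3 uint8, red, green, blue; 480x640 float32, mm along the optical axis (not along the pixel's ray), 0 where there is no reading.
- optics.get_calibration(name): a dict with "mtx" (3x3 intrinsics, pixels), "rvec" (rotation vector, rad) and "tvec" (3), from world to camera coordinates, as OpenCV has them; the wrist camera has in their place "hand_eye" (4x4, takes a point from camera to tool coordinates, whose origin is the TCP and whose axes are the flange's). Camera axes: x right, y down, z forward; pixel columns grow to the right and rows downward; lengths in mm; the calibration is good to about 2 mm. A picture is of the moment at which its call begins: read the wrist's pose just before it. get_calibration takes no time and is no camera call.
A pose or a line that the arm cannot do raises r.PlanningError and nothing moves.
- r.finish_job(): hands the job in; it is judged then, once.
Trained networks look in the newest picture that a camera, given by its name, has taken for a name from the list of things; names that differ only in an ending like _2 or _b are one class to them, and where a whole thing is asked for, a point or a joint stands for the part that bears it (a point fixed in the world has none). Each returns a list of dicts, best first, with "confidence" (0 to 1); they miss things now and then, are a little off and sometimes report something else, mostly with a low value. They report only what shows in the picture. A call takes as long as a camera call.
- models.boxes_of(query, camera): "at" ([column, row] in pixels, amid what is visible of it).
- models.tip_of(query, camera): "at" ([column, row] in pixels: a listed point, or the origin of a listed thing).
Readings, each from a call of its own:
- r.read_clock(): time.
- r.read_joints(): joint angles.
- r.read_qvel(): joint speeds.
- r.read_joint_torque(): joint torques, N m.
- r.read_position(): TCP position.
- r.read_eef_rot(): TCP orientation.
- r.read_ft_force(): force on the tool from outside, world axes, zero at the start.
- r.read_torque(): the same for the moment, N m.
- r.read_finger_gap(): finger opening in mm.
- r.read_finger_force(): force on a finger pad.
Only numpy, scipy, OpenCV 4.12 (cv2) and the standard library are available. Lean on these libraries where they do the work, as an engineer would, in place of code of your own. Each camera call takes 0.05 s, during which the arm holds its last target. There are 200 camera calls.

## Working session

There is one attempt and no reset: what is moved stays moved. The work goes in short steps, each a Python script; the robot and the scene stay as the last script left them, time stands still between calls to the robot, and variables do not carry over. Pictures are saved under pics/ and viewed, at most 10 in all, crops included, and the job is handed in when it is done.

```bash
mkdir -p pics; cat > h.py <<'E'
from bench import r, solver, optics, models
import numpy as np, cv2
def grab(c,n=None):
    p,d=optics.grab_frame(c)
    if n: cv2.imwrite('pics/'+n,p[:,:,::-1])
    return p,d
def cam(c):
    k=optics.get_calibration(c); R=cv2.Rodrigues(np.array(k['rvec'],float))[0]
    return np.array(k['mtx'],float),R,np.array(k['tvec'],float).ravel()
def cloud(c,d):
    K,R,t=cam(c); v,u=np.mgrid[:480,:640]
    P=np.stack([(u-K[0,2])/K[0,0]*d,(v-K[1,2])/K[1,1]*d,d],-1)
    return (P-t)@R
E
python3 - <<'E'
from h import *
for c in ('scene','side'):
    p,d=grab(c,c+'1.png'); P=cloud(c,d)
    K,R,t=cam(c); print(c,'cam at',(-R.T@t).round())
    for q in ['jig','chute_start','chute_stop','press_board','gate_top','rack','screw_jar','sanding_block','chair_knob','glue','mallet','tin','offcut']:
        L=models.tip_of(q,c)[:2]
        for o in L:
            u,v=np.round(o['at']).astype(int)
            ok=0<=u<640 and 0<=v<480
            print(q,round(o['confidence'],2),u,v,P[v,u].round() if ok and d[v,u]>0 else None)
print(r.read_clock(),r.read_eef_rot())
E
```

```text
scene cam at [1086.  423.  738.]
jig 0.75 323 245 [593.  55.  44.]
chute_start 0.66 398 242 [548. 192. 105.]
chute_start 0.38 368 305 [661. 206.  47.]
press_board 0.94 317 168 [465. -57. 101.]
press_board 0.33 445 318 [591. 325.  29.]
gate_top 0.83 322 214 [557.  25.  85.]
rack 0.61 297 213 [582. -18.  82.]
screw_jar 0.74 397 209 [419. 121.  47.]
sanding_block 0.71 244 266 [718. -45.  27.]
chair_knob 0.87 302 285 [694.  82.  42.]
chair_knob 0.36 433 254 [485. 242.  47.]
glue 0.83 368 308 [660. 206.  36.]
mallet 0.87 212 189 [ 588. -272.   14.]
mallet 0.59 445 320 [592. 326.  25.]
tin 0.94 434 256 [485. 244.  43.]
offcut 0.72 445 320 [592. 326.  25.]
side cam at [ 540. -675.  731.]
jig 0.61 306 303 [555. -41.  82.]
jig 0.52 347 364 [ 612. -157.   71.]
chute_start 0.83 345 371 [ 609. -163.   63.]
chute_start 0.6 330 473 [ 580. -297.   19.]
chute_stop 0.81 284 226 [519. 175.  72.]
press_board 0.95 253 306 [472. -63. 100.]
sanding_block 0.82 397 347 [701. -92.  28.]
chair_knob 0.84 374 291 [682.  53.  13.]
glue 0.73 340 247 [627. 165.  26.]
mallet 0.62 327 475 [ 576. -299.   18.]
mallet 0.17 310 213 [572. 277.  27.]
tin 0.84 253 239 [455. 204.  18.]
1.4 [3.14156989e+00 2.10422776e-05 1.57084862e+00]
```

View pics/scene1.png

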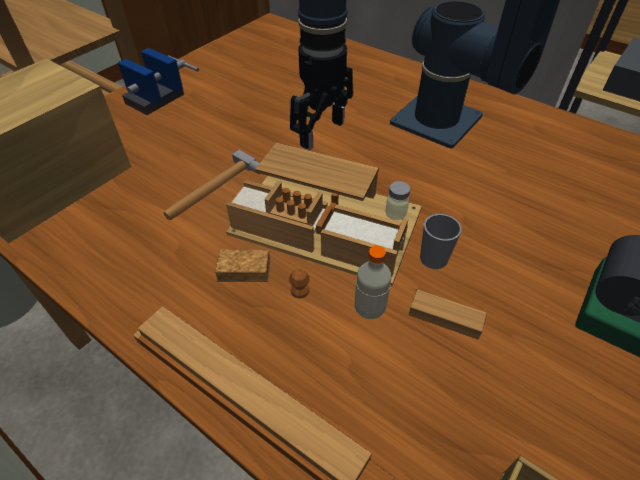

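View pics/side1.png

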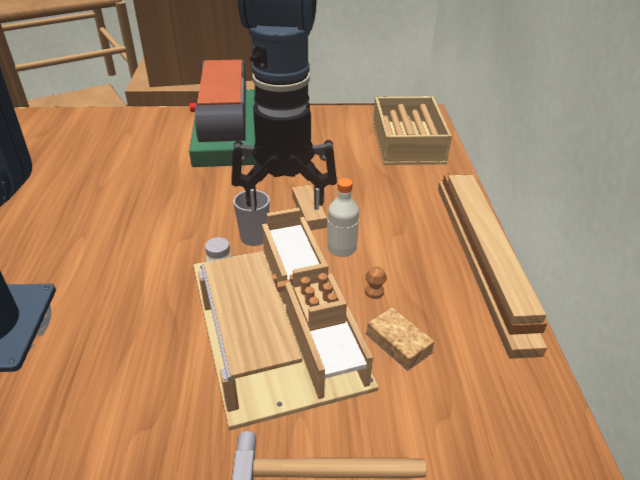

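The side view shows the board at about (250,310), the rack at (318,295), the chute start at (345,371) and the stop at (284,220). The chute axis runs at about 105° in the world. Next I'll fit the jig and rack from depth.

```bash
cat > fit.py <<'E'
from h import *
from scipy.optimize import minimize
D={c:cloud(c,grab(c)[1]) for c in ('scene','side')}
for c,P in D.items():
    P=P.reshape(-1,3); P=P[np.isfinite(P).all(1)]
    m=(abs(P[:,2]-100)<3)&(np.hypot(P[:,0]-470,P[:,1]+60)<150)
    th=np.deg2rad(105); e=np.array([np.cos(th),np.sin(th)]); n=np.array([-e[1],e[0]])
    q=P[m][:,:2]-[565,10]; m2=(q@n>55)&(q@n<175)
    Q=P[m][m2]; rc=cv2.minAreaRect(Q[:,:2].astype(np.float32)); print(c,len(Q),'z',np.median(Q[:,2]),rc)
    a=rc[2] if rc[1][0]>rc[1][1] else rc[2]-90
    a=a%180; th=np.deg2rad(a); e=np.array([np.cos(th),np.sin(th)]); n=np.array([-e[1],e[0]])
    o=np.array(rc[0])-e*(-62.5)-n*113.5
    print('angle',a,'origin',o.round(1))
    J=np.c_[(P[:,:2]-o)@e,(P[:,:2]-o)@n,P[:,2]]
    s=lambda lo,hi:J[((J>lo)&(J<hi)).all(1)]
    def rep(nm,A): print(nm,len(A),*( [np.percentile(A[:,i],[1,50,99]).round(1) for i in range(3)] if len(A) else []))
    rep('rack top',s([-200,-45,109],[20,45,125]))
    rep('rail+y',s([-210,27,79],[-60,50,86])); rep('rail-y',s([-210,-50,79],[-60,-25,86]))
    rep('stop',s([130,-50,95],[175,50,112])); rep('gate',s([-12,-28,80],[12,28,90]))
    rep('floor',s([-210,-28,65],[-100,28,74])); rep('jar',s([62,50,25],[165,180,100]))
    rep('glue',s([60,-200,100],[200,-45,170]))
E
python3 fit.py
```

```text
scene 3531 z 99.64694908376963 ((464.407470703125, -58.845733642578125), (108.15547180175781, 246.76731872558594), 14.572601318359375)
angle 104.57260131835938 origin [558.5  30.2]
rack top 415 [-113.8  -64.1  -14.1] [-30.1  -2.9  29.3] [109.1 112.7 116.8]
rail+y 136 [-197.4 -158.7  -61.3] [27.9 35.  42.3] [79.2 81.3 84.1]
rail-y 335 [-195.6 -111.1  -61.4] [-43.7 -36.9 -25.2] [79.1 81.4 84.4]
stop 169 [150.7 156.4 160.9] [-30.3  -3.9  33. ] [ 95.9 104.9 107.7]
gate 126 [-5.4  1.3  7.3] [-27.5  -1.8  27.4] [81.1 83.5 85.9]
floor 512 [-198.8 -165.4 -124.9] [-22.5  -0.3  27.3] [66.9 69.5 72.1]
jar 693 [ 95.8 119.3 140.3] [110.8 120.3 154.2] [25.7 66.3 88.5]
glue 922 [115.8 143.8 167.5] [-140.7 -123.9 -101.6] [100.3 119.1 161.2]
side 7833 z 99.71728945805212 ((462.0730285644531, -61.974456787109375), (107.43875885009766, 248.19529724121094), 15.17385196685791)
angle 105.17385196685791 origin [555.3  28.1]
rack top 742 [-116.6  -70.1  -15.9] [-30.6  -0.8  27.7] [109.1 112.5 116.9]
rail+y 502 [-200.2 -134.   -61.3] [27.5 35.2 40.3] [79.2 81.7 83.9]
rail-y 390 [-199.4 -145.7  -62.2] [-43.7 -38.4 -28. ] [79.5 81.7 84.5]
stop 252 [147.2 151.3 160.2] [-33.3  -1.5  29.3] [ 95.2 103.8 108. ]
gate 12 [-5.4  1.7  5.2] [23.6 25.9 27.8] [82.2 83.8 84.8]
floor 1714 [-200.8 -160.1 -114.1] [-27.5  -0.1  26.8] [66.2 69.8 72.9]
jar 515 [ 95.1 108.5 136.4] [110.1 132.3 152.7] [58.2 85.4 88.8]
glue 724 [111.  128.4 152.1] [-140.7 -113.1  -91. ] [100.2 119.7 161. ]
```

```bash
cat >> h.py <<'E'
th=np.deg2rad(104.9); e=np.array([np.cos(th),np.sin(th)]); n=np.array([-e[1],e[0]]); O=np.array([557,29.3])
ROT=[np.pi,0,th]
def W(x,y,z): return [*(O+x*e+y*n),z]
def J(): 
    p=np.array(r.read_position()); return np.r_[(p[:2]-O)@e,(p[:2]-O)@n,p[2]].round(1)
E
python3 - <<'E'
from h import *
for x in (-134,-50,24): print(solver.ik(W(x,39,250),ROT))
r.set_gripper(75); print(r.tip_reach,r.read_finger_gap())
r.move_ptp(W(-134,39,320),ROT)
r.move_linear(W(-134,39,285),v=100)
p,d=grab('side','s2.png'); P=cloud('side',d).reshape(-1,3)
A=np.c_[(P[:,:2]-O)@e,(P[:,:2]-O)@n,P[:,2]]
A=A[(abs(A[:,0]+134)<30)&(A[:,1]>-40)&(A[:,1]<120)&(A[:,2]>104)&(A[:,2]<140)]
for s in (A[A[:,1]<35],A[A[:,1]>35]): 
    if len(s): print(len(s),np.percentile(s,[2,50,98],axis=0).round(1).tolist())
print(J(),r.read_ft_force(),r.read_clock(),r.tip_reach)
cv2.imwrite('pics/s2c.png',cv2.resize(p[200:400,180:440,::-1],None,fx=3,fy=3))
E
```

```text
[-0.3152373   0.1720431  -0.0745118   1.32424143  0.          0.99550496]
[-0.18038559  0.09136125 -0.16352383  1.31591124  0.          1.13035667]
[-0.04773124  0.04501705 -0.21235398  1.3134253   0.          1.26301103]
173.4 74.63682476104911
333 [[-144.2, -28.5, 104.3], [-115.7, 2.8, 114.3], [-107.2, 29.2, 138.5]]
75 [[-145.8, 76.7, 124.9], [-142.4, 82.7, 133.2], [-128.8, 89.6, 139.8]]
[-133.6   38.6  286.1] [-0.10616397  0.38665316  0.02804947] 2.9417 173.4
```

View pics/s2c.png

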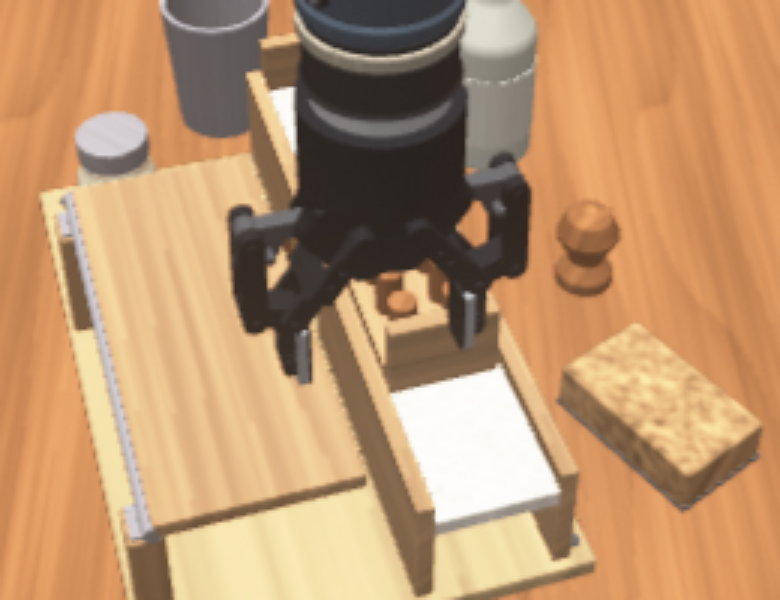

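The open hand is over the jig, its left finger above the board at about (303,375) in the crop and its right finger at (467,330), just behind the rack. The tips are about 161 mm ahead of the TCP. Next I'll press the board.

```bash
python3 - <<'E'
from h import *
f0=np.array(r.read_ft_force())
c=r.move_linear(W(-134,39,250),v=25,contact_N=2)
j=J(); print(c,j,np.array(r.read_ft_force())-f0)
if c:
    z=j[2]
    for k in (5,10,15):
        r.move_linear(W(-134,39,z-k),v=30); print(J(),(np.array(r.read_ft_force())-f0).round(1))
p,d=grab('scene','s3.png'); P=cloud('scene',d).reshape(-1,3)
A=np.c_[(P[:,:2]-O)@e,(P[:,:2]-O)@n,P[:,2]]
g=A[(abs(A[:,0])<6)&(abs(A[:,1])<26)&(A[:,2]>55)&(A[:,2]<95)]; print('gate z',np.percentile(g[:,2],[2,50,98]).round(1))
b=A[(A[:,0]>-100)&(A[:,0]<40)&(A[:,1]>68)&(A[:,1]<160)&(A[:,2]>70)&(A[:,2]<106)]
s=np.polyfit(b[:,1],b[:,2],1); print('board slope',np.arctan(s[0]))
print(r.read_clock())
cv2.imwrite('pics/s3c.png',cv2.resize(p[120:290,200:430,::-1],None,fx=3.3,fy=3.3))
E
```

```text
True [-134.    39.   262.4] [0.7330605  0.03714459 2.8518597 ]
[-134.1   38.8  257.9] [ 1.1 -1.1  5. ]
[-134.1   38.8  253.1] [ 1.  -0.   6.4]
[-134.1   39.   248.2] [-0.8  0.3  6.7]
gate z [55.2 56.8 59.8]
board slope 0.19076673974698066
4.8167
```

View pics/s3c.png

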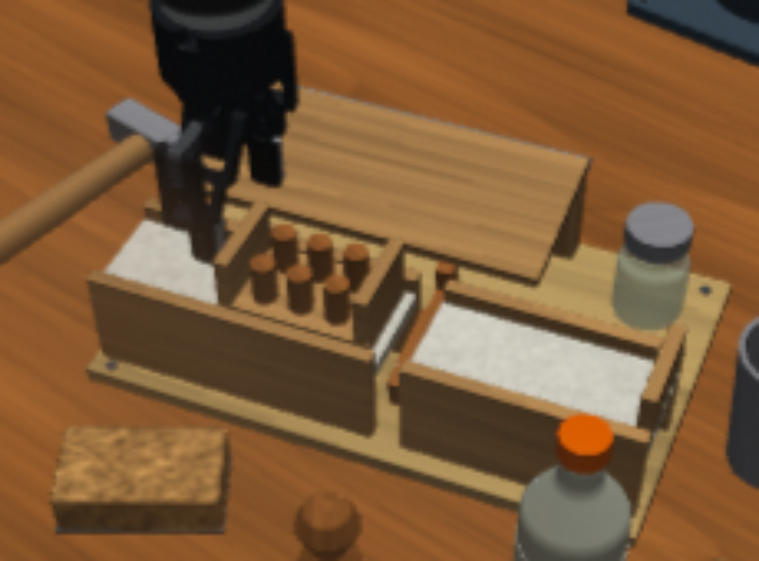

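The gate is below the floor, with the board at about 0.19 rad, and the finger stands behind the rack at about (207,250) in the crop. Next I'll push the rack.

```bash
cat > chk.py <<'E'
from h import *
def chk():
    for c in ('scene','side'):
        P=cloud(c,grab(c)[1]).reshape(-1,3)
        A=np.c_[(P[:,:2]-O)@e,(P[:,:2]-O)@n,P[:,2]]
        k=A[(A[:,0]>-150)&(A[:,0]<146)&(abs(A[:,1])<29)&(A[:,2]>110)&(A[:,2]<118)]
        b=A[(A[:,0]>-170)&(A[:,0]<40)&(A[:,1]>100)&(A[:,1]<160)&(A[:,2]>70)&(A[:,2]<106)]
        g=A[(abs(A[:,0])<5)&(abs(A[:,1])<26)&(A[:,2]<95)]
        print(c,'rack x',np.percentile(k[:,0],[1,99]).round(1),'slope',np.arctan(np.polyfit(b[:,1],b[:,2],1)[0]).round(3) if len(b)>50 else None,'gate',np.percentile(g[:,2],[5,50,95]).round() if len(g) else None)
E
python3 - <<'E'
from chk import *
for x,v in ((-120,20),(-85,30),(-40,40)):
    r.move_linear(W(x,39,247.5),v=v); print(J(),np.array(r.read_ft_force()).round(1))
chk(); print(r.read_clock())
p,d=grab('scene','s4.png'); cv2.imwrite('pics/s4c.png',cv2.resize(p[120:290,200:430,::-1],None,fx=3.3,fy=3.3))
E
```

```text
[-121.9   38.3  249.4] [ 1.9 -3.8  6.8]
[-86.9  38.1 249.4] [ 1.9 -3.6  5.9]
[-41.8  38.1 249.4] [ 1.9 -4.4  6.6]
scene rack x [-43.4  70.8] slope 0.177 gate [11. 82. 93.]
side rack x [-54.2  16. ] slope 0.174 gate [79. 81. 83.]
8.3583
```

View pics/s4c.png

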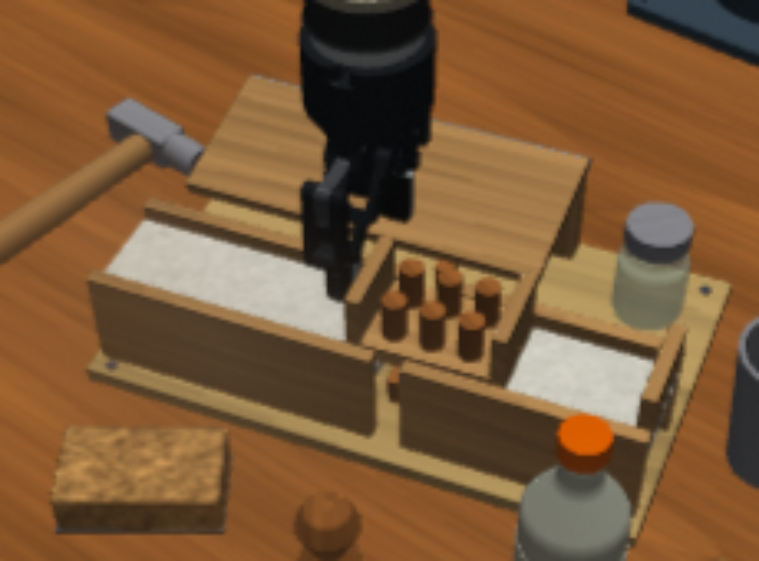

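The rack is astride the slot and level, with its rear board at about (370,280) in the crop, and the board is still down. I'll continue pushing.

```bash
python3 - <<'E'
from chk import *
for x,v in ((0,35),(27,20)):
    r.move_linear(W(x,39,246),v=v); print(J(),np.array(r.read_ft_force()).round(1))
chk(); print(r.read_clock())
p,d=grab('scene','s5.png'); cv2.imwrite('pics/s5c.png',cv2.resize(p[120:290,200:430,::-1],None,fx=3.3,fy=3.3))
E
```

```text
[ -2.2  37.6 248.6] [ 3.4 -6.5  7.2]
[ 24.7  37.6 248.6] [ 2.6 -5.3  7.8]
scene rack x [ 23.2 137.2] slope 0.184 gate [11. 52. 58.]
side rack x [12. 84.] slope 0.184 gate [58. 58. 60.]
11.3
```

View pics/s5c.png

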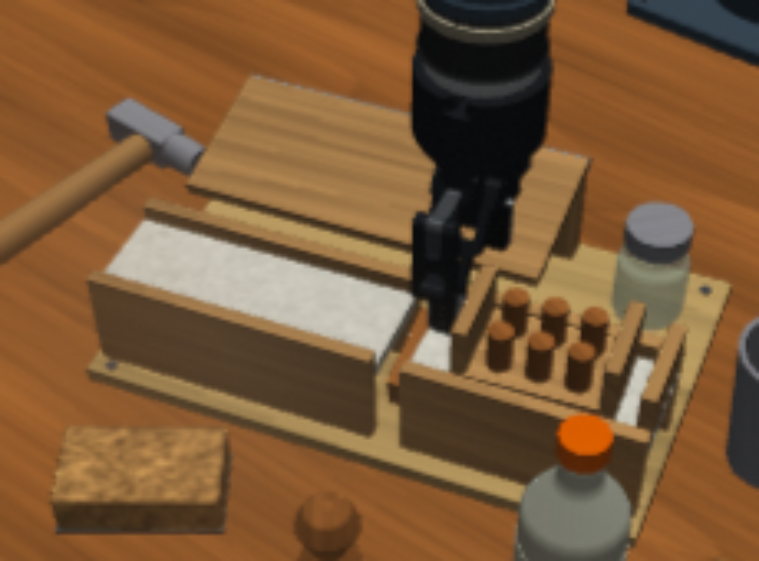

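The rack stands wholly past the gate, rear at about jig x 36, and the slot is clear at about (410,345) in the crop. Next I'll back off slightly, lift and check.

```bash
python3 - <<'E'
from chk import *
r.move_linear(W(22,39,246),v=10); print(J(),np.array(r.read_ft_force()).round(1))
r.move_linear(W(22,39,275),v=25)
r.move_linear(W(22,39,360),v=80); r.move_linear(W(-60,39,400),v=120)
r.hold(1); chk(); print(np.array(r.read_ft_force()).round(1),r.read_clock())
p,d=grab('scene','s6.png'); cv2.imwrite('pics/s6c.png',cv2.resize(p[120:290,200:430,::-1],None,fx=3.3,fy=3.3))
E
```

```text
[ 22.7  37.8 247.5] [3.  5.5 6.2]
scene rack x [ 36.9 137.2] slope -0.003 gate [12. 84. 85.]
side rack x [ 32.5 135. ] slope 0.001 gate [72. 83. 86.]
[-0.5  0.2  0.1] 16.5333
```

View pics/s6c.png

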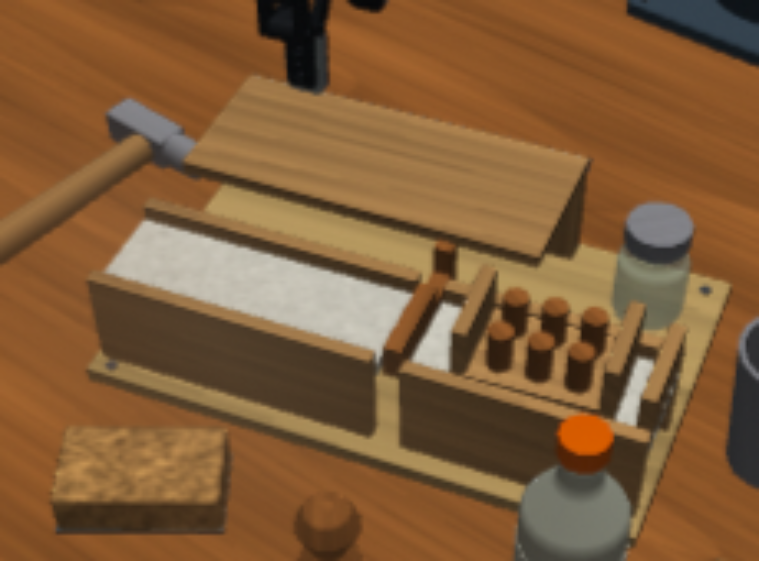

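The gate is shut at about (415,325) in the crop, behind the rack and clear of it, and the board is level.

```bash
python3 -c "
from bench import r
print(r.finish_job())"
```

```text
the job is handed in; nothing more can be done
None
```

The job is handed in: the rack sits wholly past the gate (rear face about 30 mm beyond it), the gate has sprung shut behind it, the hand is clear, and it took about 17 of the 54 s.

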